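# Discard the rejected sample container

### The job

The red-capped sample container in the yellow rack has failed inspection. Slide the discard box's lid all the way open, lower the red-capped container into the mouth of the box before letting it go inside, and then slide the lid fully shut again. Leave the blue-capped containers standing in the rack and do not disturb the bottle, the beaker or the timer.

Things in the scene. Friction and masses are not known exactly. Their poses are not given: they have to be found in the camera images.
- discard_box: grey discard box fixed to the bench, 140 mm (its x) by 270 mm (its y) by 120 mm high, walls and floor 5 mm thick, hollow over its whole length. Origin: centre of its underside; z up. A fixed white deck, flush with the rim, covers the half towards its +y; the half towards its -y is the mouth, closed by the orange lid. Guide rails on both long sides stand 8 mm above the rim
- mouth (a point): centre of the box's mouth, at rim height (120 mm above the bench), 66 mm from the box's origin towards its -y. The mouth is 130 x 130 mm. The container fits under the lid whether it stands or lies. Axes are those of the box
- lid (a joint): sliding of the orange lid along the box's y axis, in m: 0 = fully shut over the mouth, 0.130 = fully open over the white deck (box +y); it stays where it is left, and about 2 to 4 N move it. It starts shut or a little ajar (up to 30 mm)
- lid_handle (a point): centre line of the orange lid's black rib handle, 26 mm above the box's rim and 20 mm above the lid's plate. The rib stands upright in the middle of the lid, 56 mm long along the box's x, 14 mm thick along the box's y (the sliding direction); its top is 14 mm above this point. With the lid shut it is right above the mouth's centre. Axes as the box's
- rack: yellow rack block fixed to the bench, 66 mm (its x) by 240 mm (its y) by 50 mm high, with one row of four holes along its y at -87, -29, +29 and +87 mm; the holes are 31 mm wide and 40 mm deep. Origin: centre of its underside; z up
- reject: the rejected one: closed screw-cap sample container standing upright in a hole of the rack, about 60 g: clear body 28 mm diameter, red cap 34 mm diameter; 90 mm tall in all, the cap is the top 20 mm. Origin: centre of its underside; z axis points up to the cap. It stands in any one of the four holes
- white_bottle: bystander: white plastic bottle, 72 mm diameter, 150 mm tall, standing beyond the work. Origin: centre of its underside
- beaker: bystander: small clear glass beaker, 66 mm diameter at the rim, 85 mm tall. Origin: centre of its underside
- timer: bystander: flat grey bench timer, 50 x 60 x 18 mm, lying between box and rack nearer the robot. Origin: centre of its underside
- sample1: good one, to be left in the rack: closed screw-cap sample container standing upright in a hole of the rack, about 60 g: clear body 28 mm diameter, blue cap 34 mm diameter; 90 mm tall in all, the cap is the top 20 mm. Origin: centre of its underside; z axis points up to the cap
- sample2: good one, to be left in the rack: closed screw-cap sample container standing upright in a hole of the rack, about 60 g: clear body 28 mm diameter, blue cap 34 mm diameter; 90 mm tall in all, the cap is the top 20 mm. Origin: centre of its underside; z axis points up to the cap
- sample3: good one, to be left in the rack: closed screw-cap sample container standing upright in a hole of the rack, about 60 g: clear body 28 mm diameter, blue cap 34 mm diameter; 90 mm tall in all, the cap is the top 20 mm. Origin: centre of its underside; z axis points up to the cap
Not all that is in view belongs to the job. What is shaped like the reject but green, pink or turquoise is not meant.

How it is judged:
By the outcome, as a careful person would: the job done as asked, in the order asked, and still so for the second after the job is handed in, with the robot touching nothing.
It also fails if it takes over 59 s, if anything falls off the work surface, if the arm or the gripper's body presses on something with over 40 N, if the wrist force passes 120 N, or if a joint passes its speed limit or range.

### The arm

A 6-joint arm with a two-finger parallel gripper is mounted at the origin on the work surface. World frame = base frame: x ahead of the robot, y to its left, z up, the work surface at z = 0. Lengths are in m, angles in rad, forces in N, time in s.
With the tool pointing down it reaches from about 0.325 to 0.775 m from the base axis. Payload 5.5 kg.
Tool frame: the origin (TCP) lies at the very end of the fingers, on their centre line; the grasp point (between the pads) lies robot.grip_point_offset behind it (robot.grip_point_offset is the distance from the TCP to the grasp point, in m); y points along the fingers, x is the direction in which the jaws open and shut, and the axes are right-handed (so a half turn about y gives the same grasp; the last joint's range is limited). The gripper opens to 85 mm and grips with 20 to 120 N. Pads are 22 mm wide; open, the fingers measure 114 mm over their backs; the gripper's body (76 mm by 85 mm) begins 54 mm behind the grasp point. The pads swing forward as they close: fully open they stand 13 mm farther back than shut.
Start: joints at [1.231, 0.091, 1.231, -0, 1.82, -0.057], TCP at [0.167, 0.576, 0.231] pointing down, gripper open.
Joint ranges: [-2.87, 2.87], [-0.86, 2.18], [0.17, 2.46], [-1.51, 4.65], [0.06, 2.69], [-2.65, 2.65]. Speed limits (rad/s): [2.57, 2.57, 3.01, 3.14, 3.14, 3.14].

### API

Orientations are given as [roll, pitch, yaw] about the fixed x, y, z axes, in that order (R = Rz(yaw) Ry(pitch) Rx(roll)).
In Python, from rig import robot gives the robot as it stands.
- The arm moves only by the tool apply_moves, never from a script. Its argument "series" is a list that holds one entry, the list of rows, each a list of 7 numbers: the opening in per cent of the stroke, from 0 (shut) to 100 (fully open), then the shift along the tool's x, y, z in mm, then the turn, a rotation vector about the tool's x, y, z in degrees. A call has 1 to 12 rows; each row is the pose to reach, as a shift and turn from the pose measured when the call began, along the tool's axes at that moment; what a row does not reach only later rows make up. A row lasts 1/10 s, in which the tool goes at most 50 mm and 8.59 degrees, less where a joint would pass 70% of its speed; a pose out of reach is approached as far as the arm can. A call with a gripper value outside its range is refused whole. The fingers move at their own pace and stop on an object; "force" is the grip in N (left out, the last holds). Time passes only in rows, so rows that repeat a pose let the fingers close. It gives the time, the measured TCP pose, the force and the opening at its end, in the units of the state.
- robot.read_state(): the state, without advancing time (a new reading comes with each control period).
- robot.snapshot(name): name is "side" or "top" or "wrist"; returns a dict with "frame" (400x640x3 uint8, red, green, blue), "vertical_fov" (degrees; the focal length in pixels is half the picture's height over the tangent of half this angle, whatever the lens; pixels are square), "cx", "cy" (the principal point, pixels), "distortion" ([k1, k2, p1, p2, k3] as OpenCV has them; the pictures are not rectified), "R" (3x3) and "t" (3): a world point X has camera coordinates R X + t. Camera axes: x right, y down, z forward; pixel columns grow to the right and rows downward; lengths in m; the calibration is good to about 2 mm. A picture is of the moment at which its call begins. There is no depth.
- robot.hand_in(): hands the job in, once; it reports no verdict.
The state is a dict: "time_s": time; "joint_positions": joint angles; "qvel": joint speeds; "joint_torque": joint torques, N m; "tool_pos": TCP position; "eef_rot": TCP orientation; "wrist_force": force on the tool from outside, world axes, zero at the start; "wrist_torque": the same for the moment, N m; "grip_width": finger opening in m.
Only numpy, scipy, OpenCV 4.12 (cv2) and the standard library are available. Lean on these libraries where they do the work, as an engineer would, in place of code of your own. Each camera call takes 0.05 s, during which the arm holds its last target.

## Working session

There is one attempt and no reset: what is moved stays moved. The work goes in short steps, Python scripts to look and compute and a tool call to move; the robot and the scene stay as the last step left them, time stands still between calls to the robot, and variables do not carry over. Pictures are saved under pics/ and viewed, and the job is handed in when it is done.

Besides the shell and the picture viewer there is one more tool, called after "Call:" by a JSON object that holds its "fn" and its "kwargs", one argument or row to a line. apply_moves: Moves the arm, as the interface text tells. Its arguments: {"type":"object","properties":{"series":{"type":"array","items":{"type":"array","items":{"type":"array","items":{"type":"number"}}}},"force":{"type":"number"}},"required":["series"]}

```bash
ls; mkdir -p pics; cat > h.py <<'E'
import numpy as np, cv2, json
from rig import robot
def snap(name,fn):
    s=robot.snapshot(name); cv2.imwrite(f'pics/{fn}.png',s['frame'][:,:,::-1])
    np.savez(f'pics/{fn}.npz',**{k:np.array(v) for k,v in s.items()}); return s
def load(fn): 
    d=np.load(f'pics/{fn}.npz'); return {k:d[k] for k in d}
def K(s):
    f=200/np.tan(np.radians(float(s['vertical_fov']))/2); return np.array([[f,0,s['cx']],[0,f,s['cy']],[0,0,1.]])
def ray(s,px,z):
    u=cv2.undistortPoints(np.array([[px]],float),K(s),np.array(s['distortion'],float)).ravel()
    d=s['R'].T@np.array([u[0],u[1],1]); c=-s['R'].T@s['t']
    return c+d*(z-c[2])/d[2]
def proj(s,X):
    return cv2.projectPoints(np.array(X,float).reshape(-1,1,3),cv2.Rodrigues(np.array(s['R'],float))[0],np.array(s['t'],float),K(s),np.array(s['distortion'],float))[0].reshape(-1,2)
def crop(fn,x0,y0,x1,y1,k,out):
    i=cv2.imread(f'pics/{fn}.png')[y0:y1,x0:x1]; cv2.imwrite(f'pics/{out}.png',cv2.resize(i,None,fx=k,fy=k,interpolation=cv2.INTER_CUBIC))
E
python3 - <<'E'
from h import *
for n in ['side','top','wrist']: s=snap(n,n+'0'); print(n,s['vertical_fov'],s['cx'],s['cy'],s['distortion'],-s['R'].T@s['t'])
print(robot.read_state(), robot.grip_point_offset)
E
```

```text
pics
side 56.37073016742034 309.3960508619304 198.53290191301403 [0.00686432 0.         0.         0.         0.        ] [0.25178378 0.49735946 0.68257484]
top 47.060846541690196 320.1887087698613 197.65689729212156 [0.02393689 0.         0.         0.         0.        ] [0.42093222 0.05586283 1.19372113]
wrist 70.33173124392596 319.87738388425305 199.4984539819152 [-0.03507911  0.          0.          0.          0.        ] [0.10323489 0.59471513 0.37350143]
{'time_s': 0.15, 'joint_positions': array([ 1.23130379e+00,  9.17099776e-02,  1.23159436e+00,  1.72313282e-05,
        1.81980018e+00, -5.66941429e-02]), 'qvel': array([ 0.00021733, -0.00163811, -0.00284114,  0.00029834,  0.00105264,
       -0.00125606]), 'joint_torque': array([ 1.73082808e-03, -4.59371567e+01, -4.18526781e+01, -4.72726038e-05,
        9.52973758e-03, -1.35928282e-06]), 'tool_pos': array([0.16735029, 0.57597381, 0.23040463]), 'eef_rot': array([-1.57069398e+00,  1.50848573e-03,  1.28800224e+00]), 'wrist_force': array([-0.41562962, -0.23869488,  0.51304236]), 'wrist_torque': array([-0.02657936,  0.01700615,  0.01767922]), 'grip_width': 0.08532013356594946} 0.0187
```

View pics/top0.png

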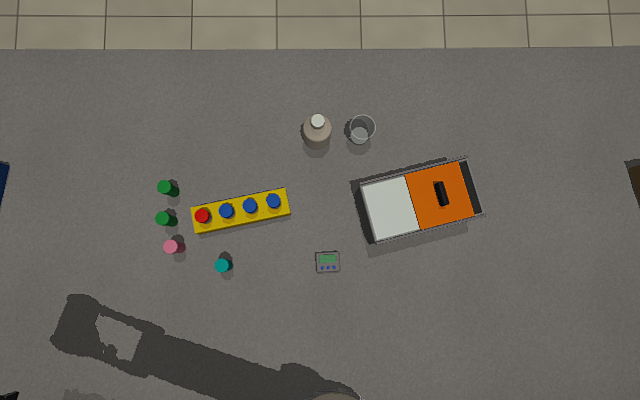

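View pics/side0.png

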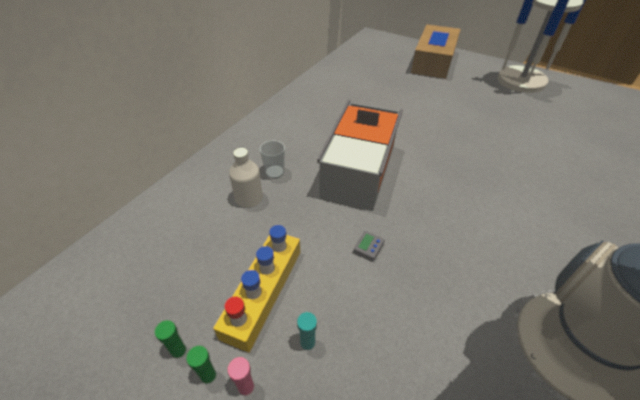

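View pics/wrist0.png

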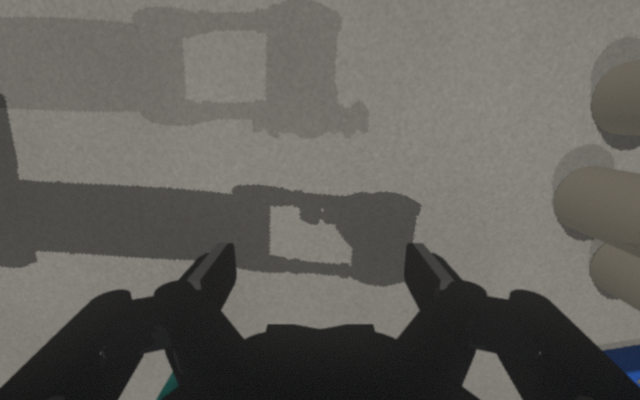

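Top view: the red cap is at (202,216), at the left end of the yellow rack. The green ones (164,187) and (162,218), the pink one (171,246) and the turquoise one (222,265) stand outside the rack and are distractors. The box is at (420,200), with its lid slightly ajar at the right end. I'll enlarge both.

```bash
python3 - <<'E'
from h import *
crop('top0',180,175,300,245,6,'c1'); crop('top0',345,150,490,250,5,'c2')
E
```

```text
(no output)
```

View pics/c1.png

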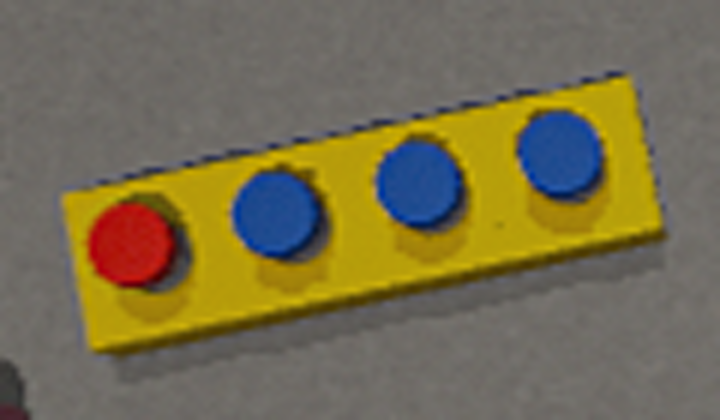

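View pics/c2.png

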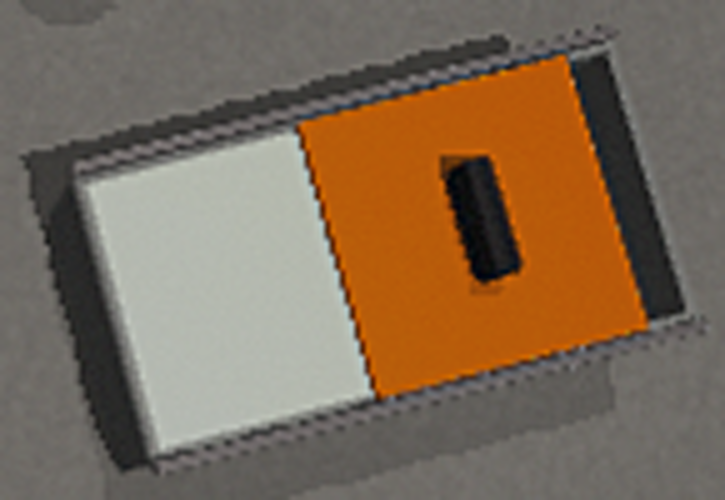

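```bash
python3 - <<'E'
from h import *
s=load('top0')
def P(p,o,k,z): return ray(s,[(p[0]+.5)/k-.5+o[0],(p[1]+.5)/k-.5+o[1]],z)
o=(180,175)
pr=np.array([P(p,o,6,.05) for p in [(62,193),(630,73),(664,235),(92,348)]]);print('rack',pr.round(4),pr.mean(0).round(4))
d=pr[0]+pr[3]-pr[1]-pr[2];print('rack yaw (y-axis dir)',np.degrees(np.arctan2(-d[0],d[1])), np.linalg.norm(d)/2)
c=np.array([P(p,o,6,.09) for p in [(132,243),(276,213),(420,183),(560,154)]]);print('caps',c.round(4));d=c[0]-c[3];print(np.degrees(np.arctan2(-d[0],d[1])),np.linalg.norm(d))
o=(345,150)
L=np.array([P(p,o,5,.126) for p in [(300,122),(570,57),(648,325),(380,398)]]);print('lid',L.round(4),L.mean(0).round(4))
d=L[0]+L[3]-L[1]-L[2];print(np.degrees(np.arctan2(-d[0],d[1])),np.linalg.norm(d)/2)
D=np.array([P(p,o,5,.12) for p in [(78,182),(610,50),(688,315),(152,460)]]);print('box',D.round(4),D.mean(0).round(4))
d=D[0]+D[3]-D[1]-D[2];y=np.degrees(np.arctan2(-d[0],d[1]));print(y,np.linalg.norm(d)/2)
print('handle top',P((494,216),o,5,.16))
u=np.array([-np.sin(np.radians(y)),np.cos(np.radians(y)),0]);print('lid pos',(L.mean(0)-D.mean(0))@u+.066)
E
```

```text
rack [[0.564  0.3488 0.05  ]
 [0.6112 0.1137 0.05  ]
 [0.5426 0.1    0.05  ]
 [0.4996 0.3352 0.05  ]] [0.5544 0.2244 0.05  ]
rack yaw (y-axis dir) 10.863123670876691 0.2394528794725365
caps [[0.5385 0.3105 0.09  ]
 [0.5496 0.2535 0.09  ]
 [0.5609 0.1962 0.09  ]
 [0.5718 0.14   0.09  ]]
11.080910999754874 0.1736739592641833
lid [[ 0.6253 -0.175   0.126 ]
 [ 0.6551 -0.3056  0.126 ]
 [ 0.5261 -0.3347  0.126 ]
 [ 0.4937 -0.2067  0.126 ]] [ 0.575  -0.2555  0.126 ]
13.51400428860699 0.13301422160384715
box [[ 0.5989 -0.0692  0.12  ]
 [ 0.6596 -0.3272  0.12  ]
 [ 0.5311 -0.3562  0.12  ]
 [ 0.4668 -0.0998  0.12  ]] [ 0.5641 -0.2131  0.12  ]
13.659247012382359 0.26466712933992187
handle top [ 0.57384188 -0.25478163  0.16      ]
lid pos 0.02219753682555963
```

```bash
cat >> h.py <<'E'
from scipy.spatial.transform import Rotation as Ro
def go(x,y,z,yaw):
    "tool-frame shift (mm) and rotvec (deg) to a tool-down pose, yaw deg of tool x"
    st=robot.read_state(); R0=Ro.from_euler('xyz',st['eef_rot']); T=Ro.from_euler('xyz',[-90,0,yaw],degrees=True)
    print('shift',(R0.inv().apply(np.array([x,y,z])-st['tool_pos'])*1000).round(1),'turn',np.degrees((R0.inv()*T).as_rotvec()).round(2),
     '| at',st['tool_pos'].round(4),'yaw',np.degrees(st['eef_rot'][2]).round(1),'t',round(st['time_s'],2),'F',st['wrist_force'].round(1),'w',st['grip_width'].round(4),'j',st['joint_positions'].round(2))
E
python3 - <<'E'
from h import *
s=load('top0')
def P(p,o,k,z): return ray(s,[(p[0]+.5)/k-.5+o[0],(p[1]+.5)/k-.5+o[1]],z)
print(np.array([P(p,(180,175),6,.10) for p in [(132,243),(276,213),(420,183),(560,154)]]).round(4))
print('rack pred',np.array([[.5544,.2244]])+np.array([[-np.sin(.1915),np.cos(.1915)]])*np.array([[.087],[-.087]]))
# side check: project predictions
s=load('side0'); print(proj(s,[[.5373,.3085,.10],[.5745,-.255,.16],[.5641,-.2131,.12]]))
go(.5745,-.255,.22,103.6)
E
```

```text
[[0.5374 0.3082 0.1   ]
 [0.5485 0.2517 0.1   ]
 [0.5596 0.1949 0.1   ]
 [0.5705 0.1393 0.1   ]]
rack pred [[0.53784114 0.30980963]
 [0.57095886 0.13899037]]
[[234.01207297 303.34333923]
 [368.35129007 111.08286862]
 [362.81047097 134.00040435]]Traceback (most recent call last):
  File "<stdin>", line 8, in <module>
  File "h.py", line 23, in go
    '| at',st['tool_pos'].round(4),'yaw',np.degrees(st['eef_rot'][2]).round(1),'t',round(st['time_s'],2),'F',st['wrist_force'].round(1),'w',st['grip_width'].round(4),'j',st['joint_positions'].round(2))
                                                                                                                                            ^^^^^^^^^^^^^^^^^^^^^^
AttributeError: 'float' object has no attribute 'round'
```

```bash
python3 -c "
from h import *
crop('side0',300,80,430,220,4,'c3')
crop('side0',200,215,320,360,4,'c4')"
```

```text
(no output)
```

View pics/c3.png

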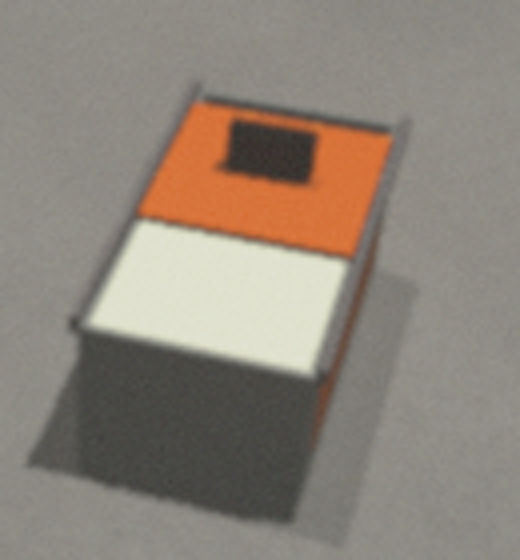

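View pics/c4.png

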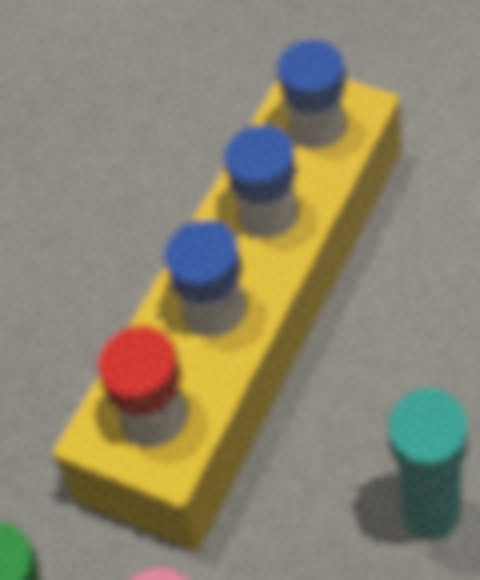

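The side view agrees. The red cap's top is at (234.7,304.5), predicted (234,303.3). The handle's top is at (368,111), predicted (368.4,111.1). The only red cap is in the rack's +y end hole; the other three in the rack are blue, and the green, pink and turquoise ones stand outside.

```bash
sed -i "s/st\['grip_width'\].round(4)/round(float(st['grip_width']),4)/" h.py; python3 -c "
from h import *
go(.5745,-.255,.22,103.6)"
```

```text
shift [-684.3   11.4 -622.9] turn [ -0.03 -29.8   -0.08] | at [0.1674 0.576  0.2304] yaw 73.8 t 0.15 F [-0.4 -0.2  0.5] w 0.0853 j [ 1.23  0.09  1.23  0.    1.82 -0.06]
```

Call:
{"fn": "apply_moves", "kwargs": {
  "series": [
    [[70, -684, 11, -623, 0, -30, 0], [70, -684, 11, -623, 0, -30, 0], [70, -684, 11, -623, 0, -30, 0], [70, -684, 11, -623, 0, -30, 0], [70, -684, 11, -623, 0, -30, 0], [70, -684, 11, -623, 0, -30, 0], [70, -684, 11, -623, 0, -30, 0], [70, -684, 11, -623, 0, -30, 0], [70, -684, 11, -623, 0, -30, 0], [70, -684, 11, -623, 0, -30, 0], [70, -684, 11, -623, 0, -30, 0], [70, -684, 11, -623, 0, -30, 0]]
  ],
  "force": 40
}}

```text
time_s: 1.35
tool_pos: [0.4308, 0.0377, 0.2242]
eef_rot: [-1.57, 0.001, 1.811]
wrist_force: [2.0, 0.7, 0.2]
grip_width: 0.0596
```

```bash
python3 -c "
from h import *
go(.5745,-.255,.20,103.6)"
```

```text
shift [-318.5   24.6  -69.8] turn [-0.02  0.19 -0.07] | at [0.4308 0.0377 0.2242] yaw 103.8 t 1.35 F [2.  0.7 0.2] w 0.0596 j [ 0.01 -0.36  1.66 -0.    1.85 -1.8 ]
```

Call:
{"fn": "apply_moves", "kwargs": {
  "series": [
    [[70, -318, 24, -70, 0, 0, 0], [70, -318, 24, -70, 0, 0, 0], [70, -318, 24, -70, 0, 0, 0], [70, -318, 24, -70, 0, 0, 0], [70, -318, 24, -70, 0, 0, 0], [70, -318, 24, -70, 0, 0, 0], [70, -318, 24, -70, 0, 0, 0], [70, -318, 24, -70, 0, 0, 0], [70, -318, 24, -70, 0, 0, 0], [70, -318, 24, -70, 0, 0, 0], [70, -318, 24, -70, 0, 0, 0]]
  ]
}}

```text
time_s: 2.45
tool_pos: [0.5745, -0.2532, 0.2015]
eef_rot: [-1.572, 0.002, 1.813]
wrist_force: [0.3, 0.1, -0.5]
grip_width: 0.0599
```

```bash
python3 -c "
from h import *
go(.5745,-.255,.132,103.6)
snap('wrist','w1')"
```

```text
shift [-1.6 69.5  0.5] turn [ 0.04  0.27 -0.1 ] | at [ 0.5745 -0.2532  0.2015] yaw 103.9 t 2.45 F [ 0.3  0.1 -0.5] w 0.0599 j [-0.47  0.16  1.21 -0.    1.77 -2.28]
```

View pics/w1.png

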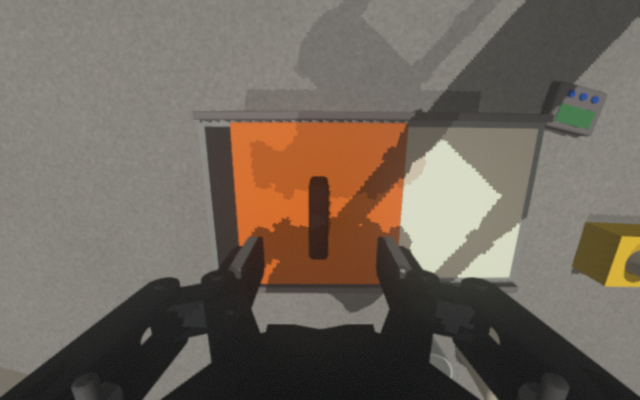

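The wrist view shows the rib upright at (318,178–258), centred between the fingers, which are at about x=250 and x=390. I'll descend and grip.

Call:
{"fn": "apply_moves", "kwargs": {
  "series": [
    [[70, -2, 40, 0, 0, 0, 0], [70, -2, 60, 0, 0, 0, 0], [70, -2, 69, 0, 0, 0, 0], [70, -2, 69, 0, 0, 0, 0], [70, -2, 69, 0, 0, 0, 0], [0, -2, 69, 0, 0, 0, 0], [0, -2, 69, 0, 0, 0, 0], [0, -2, 69, 0, 0, 0, 0], [0, -2, 69, 0, 0, 0, 0], [0, -2, 69, 0, 0, 0, 0]]
  ],
  "force": 40
}}

```text
time_s: 3.5
tool_pos: [0.5754, -0.2554, 0.1336]
eef_rot: [-1.573, 0.003, 1.813]
wrist_force: [-0.5, 0.5, 4.9]
grip_width: 0.0133
```

```bash
python3 -c "
from h import *
u=np.array([-.235,.972])
m=np.array([.5641,-.2131])+.066*u
go(.5745-.235*.108,-.255+.972*.108,.132,103.6)"
```

```text
shift [108.7   1.3   0.3] turn [ 0.11  0.27 -0.15] | at [ 0.5754 -0.2554  0.1336] yaw 103.9 t 3.5 F [-0.5  0.5  4.9] w 0.0133 j [-0.47  0.17  1.32 -0.    1.65 -2.28]
```

Call:
{"fn": "apply_moves", "kwargs": {
  "series": [
    [[0, 15, 0, 0, 0, 0, 0], [0, 30, 0, 0, 0, 0, 0], [0, 45, 0, 0, 0, 0, 0], [0, 60, 0, 0, 0, 0, 0], [0, 75, 0, 0, 0, 0, 0], [0, 88, 0, 0, 0, 0, 0], [0, 97, 0, 0, 0, 0, 0], [0, 102, 0, 0, 0, 0, 0], [0, 102, 0, 0, 0, 0, 0], [0, 102, 0, 0, 0, 0, 0]]
  ]
}}

```text
time_s: 4.5
tool_pos: [0.5512, -0.1557, 0.1336]
eef_rot: [-1.573, 0.002, 1.813]
wrist_force: [3.1, 3.6, 3.7]
grip_width: 0.0134
```

Call:
{"fn": "apply_moves", "kwargs": {
  "series": [
    [[0, 4, 0, 0, 0, 0, 0], [0, 6, 0, 0, 0, 0, 0], [0, 8, 0, 0, 0, 0, 0], [0, 8, 0, 0, 0, 0, 0]]
  ]
}}

```text
time_s: 4.9
tool_pos: [0.5502, -0.1518, 0.1336]
eef_rot: [-1.575, 0.009, 1.811]
wrist_force: [9.7, -13.0, -1.1]
grip_width: 0.0135
```

The force rose to 16 N at the stop after 107 mm of travel, about where I predicted fully open. I'll release, rise and check.

Call:
{"fn": "apply_moves", "kwargs": {
  "series": [
    [[0, 0, 0, 0, 0, 0, 0], [70, 0, 0, 0, 0, 0, 0], [70, 0, 0, 0, 0, 0, 0], [70, 0, 0, 0, 0, 0, 0], [70, 0, 0, 0, 0, 0, 0], [70, 0, -40, 0, 0, 0, 0], [70, 0, -90, 0, 0, 0, 0], [70, 0, -100, 0, 0, 0, 0], [70, 0, -100, 0, 0, 0, 0]]
  ]
}}

```text
time_s: 5.8
tool_pos: [0.5505, -0.1513, 0.237]
eef_rot: [-1.58, 0.012, 1.811]
wrist_force: [0.1, -0.8, -0.6]
grip_width: 0.0598
```

```bash
python3 -c "
from h import *
snap('top','t2')
crop('t2',345,150,490,250,5,'c5')
snap('side','s2');crop('s2',300,80,430,220,4,'c6')
go(.5375,.309,.20,11)"
```

```text
shift [449.8  28.9 -97.6] turn [ 0.5  92.74 -0.24] | at [ 0.5494 -0.1509  0.2324] yaw 103.7 t 5.9 F [ 0.1  1.5 -0.7] w 0.0595 j [-0.32  0.    1.32 -0.01  1.81 -2.14]
```

View pics/c5.png

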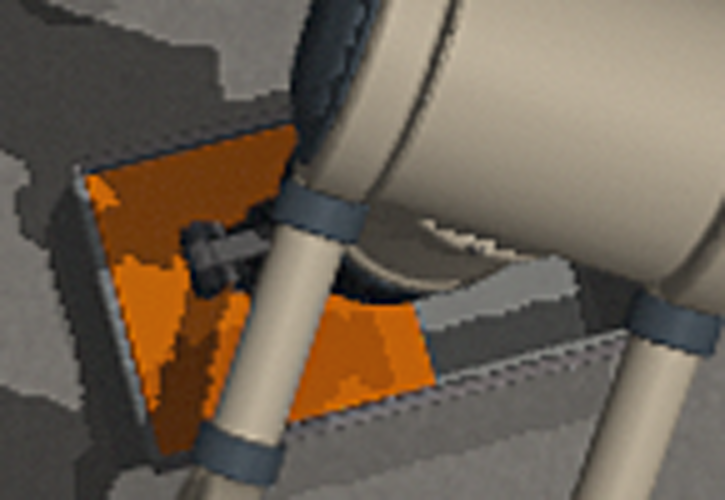

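View pics/s2.png

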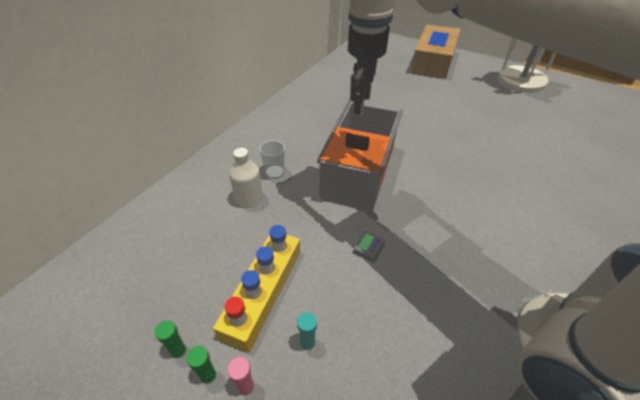

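The lid now covers the deck right to the end at (85,175)–(155,455) in the crop, and the mouth is open. Next, the red container.

Call:
{"fn": "apply_moves", "kwargs": {
  "series": [
    [[70, 450, 22, -98, 0, 93, 0], [70, 450, 22, -98, 0, 93, 0], [70, 450, 22, -98, 0, 93, 0], [70, 450, 22, -98, 0, 93, 0], [70, 450, 22, -98, 0, 93, 0], [70, 450, 22, -98, 0, 93, 0], [70, 450, 22, -98, 0, 93, 0], [70, 450, 22, -98, 0, 93, 0], [70, 450, 22, -98, 0, 93, 0], [70, 450, 22, -98, 0, 93, 0], [70, 450, 22, -98, 0, 93, 0], [70, 450, 22, -98, 0, 93, 0]]
  ]
}}

```text
time_s: 7.1
tool_pos: [0.5363, 0.3106, 0.2029]
eef_rot: [-1.581, 0.003, 0.185]
wrist_force: [-0.1, -0.1, 1.3]
grip_width: 0.0597
```

```bash
python3 -c "
from h import *
go(.5375,.309,.17,11)
snap('wrist','w3')"
```

```text
shift [ 1.  32.9 -1.5] turn [ 0.57 -0.39 -0.16] | at [0.5363 0.3106 0.2029] yaw 10.6 t 7.1 F [-0.1 -0.1  1.3] w 0.0597 j [ 0.47  0.15  1.22 -0.01  1.78  0.29]
```

View pics/w3.png

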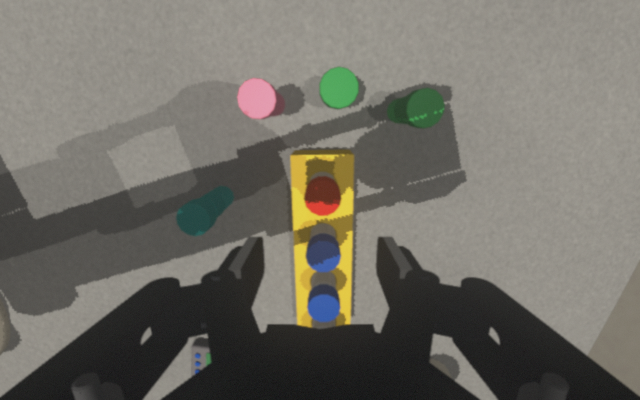

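```bash
python3 -c "
from h import *
s=load('w3'); crop('w3',280,140,370,230,6,'c7')
for p in [(322,195),(323,253),(323.5,305)]: print(ray(s,p,.1))
print(proj(s,[[.5375,.309,.1]]))"
```

```text
[0.5373024  0.31314421 0.1       ]
[0.54884451 0.25718461 0.1       ]
[0.56017852 0.20027672 0.1       ]
[[321.36035039 199.41513108]]
```

View pics/c7.png

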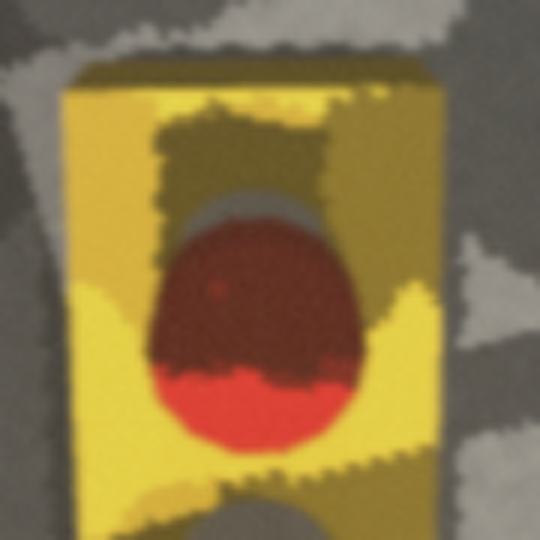

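The red cap is centred between the fingers at (322.8,198), and I get y≈0.310 from it. I'll descend, grip and look before lifting.

Call:
{"fn": "apply_moves", "kwargs": {
  "series": [
    [[70, 1, 50, -1, 0.5, 0, 0], [70, 1, 90, -1, 0.5, 0, 0], [70, 1, 120, 0, 0.5, 0, 0], [70, 1, 131, 0, 0.5, 0, 0], [70, 1, 131, 0, 0.5, 0, 0], [70, 1, 131, 0, 0.5, 0, 0], [0, 1, 131, 0, 0.5, 0, 0], [0, 1, 131, 0, 0.5, 0, 0], [0, 1, 131, 0, 0.5, 0, 0], [0, 1, 131, 0, 0.5, 0, 0], [0, 1, 131, 0, 0.5, 0, 0]]
  ],
  "force": 40
}}

```text
time_s: 8.25
tool_pos: [0.5386, 0.3094, 0.0749]
eef_rot: [-1.571, -0.002, 0.183]
wrist_force: [-0.6, 0.0, 6.0]
grip_width: 0.0327
```

Call:
{"fn": "apply_moves", "kwargs": {
  "series": [
    [[0, 0, -15, 0, 0, 0, 0], [0, 0, -35, 0, 0, 0, 0], [0, 0, -60, 0, 0, 0, 0], [0, 0, -95, 0, 0, 0, 0], [0, 0, -135, 0, 0, 0, 0], [0, 0, -150, 0, 0, 0, 0], [0, 0, -150, 0, 0, 0, 0]]
  ]
}}

```text
time_s: 8.95
tool_pos: [0.5393, 0.3098, 0.2292]
eef_rot: [-1.569, -0.008, 0.183]
wrist_force: [-0.6, -0.2, -0.7]
grip_width: 0.0328
```

```bash
python3 -c "
from h import *
snap('side','s4');snap('wrist','w4');crop('s4',180,150,340,390,3,'c8')
go(.5797,-.2773,.235,13.6)"
```

```text
shift [ -65.6  -11.2 -584.3] turn [ 0.01 -3.14  0.04] | at [0.5381 0.3092 0.2238] yaw 10.5 t 9.05 F [ 0.6 -0.3 -1.6] w 0.0328 j [ 0.47  0.15  1.19 -0.    1.81  0.28]
```

View pics/c8.png

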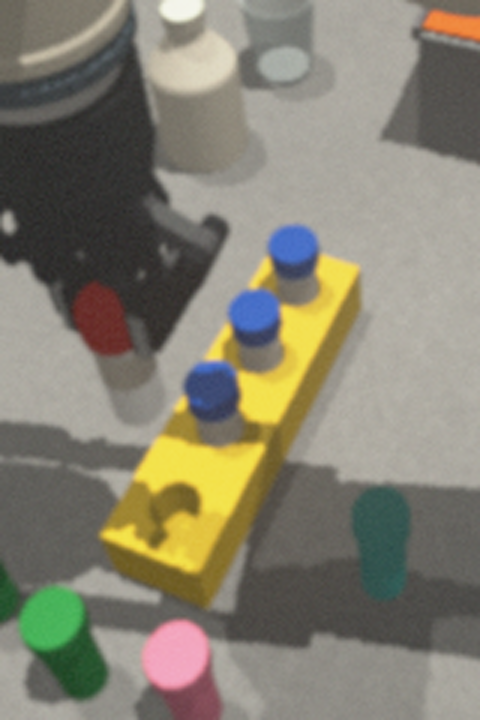

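View pics/w4.png

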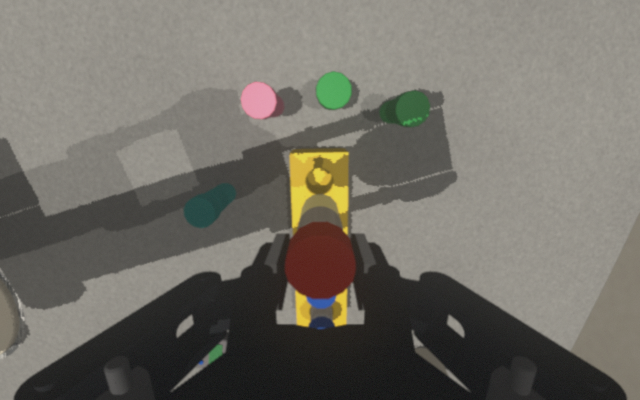

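The container is held upright and its hole is empty; the blue ones are still standing. I'll carry it with its base at about 0.20 m to clear the handle.

Call:
{"fn": "apply_moves", "kwargs": {
  "series": [
    [[0, 0, -48, 0, 0, 0, 0], [0, -65, -48, -584, 0, -3, 0], [0, -65, -48, -584, 0, -3, 0], [0, -65, -48, -584, 0, -3, 0], [0, -65, -48, -584, 0, -3, 0], [0, -65, -48, -584, 0, -3, 0], [0, -65, -48, -584, 0, -3, 0], [0, -65, -48, -584, 0, -3, 0], [0, -65, -48, -584, 0, -3, 0], [0, -65, -48, -584, 0, -3, 0], [0, -65, -48, -584, 0, -3, 0], [0, -65, -48, -584, 0, -3, 0]]
  ]
}}

```text
time_s: 10.25
tool_pos: [0.5767, -0.2412, 0.2684]
eef_rot: [-1.568, 0.003, 0.235]
wrist_force: [0.1, -0.3, 0.3]
grip_width: 0.0328
```

```bash
python3 -c "
from h import *
go(.5797,-.2773,.27,13.6)"
```

```text
shift [ -5.5  -1.7 -35.8] turn [-0.17 -0.14 -0.17] | at [ 0.5767 -0.2412  0.2684] yaw 13.5 t 10.25 F [ 0.1 -0.3  0.3] w 0.0328 j [-0.45  0.18  1.07  0.    1.9  -0.69]
```

Call:
{"fn": "apply_moves", "kwargs": {
  "series": [
    [[0, -5, 0, -36, 0, 0, 0], [0, -5, 0, -36, 0, 0, 0], [0, -5, 0, -36, 0, 0, 0], [0, -5, 0, -36, 0, 0, 0]]
  ]
}}

```text
time_s: 10.65
tool_pos: [0.5802, -0.2762, 0.2668]
eef_rot: [-1.566, 0.005, 0.236]
wrist_force: [-0.8, 0.4, -1.2]
grip_width: 0.0328
```

```bash
python3 -c "
from h import *
go(.5797,-.2773,.078,13.6)
snap('wrist','w5');snap('side','s5');crop('s5',290,20,430,200,4,'c9')"
```

```text
shift [  0.2 188.8  -1.9] turn [-0.29 -0.09 -0.27] | at [ 0.5802 -0.2762  0.2668] yaw 13.5 t 10.65 F [-0.8  0.4 -1.2] w 0.0328 j [-0.5   0.23  1.02  0.    1.9  -0.73]
```

View pics/w5.png

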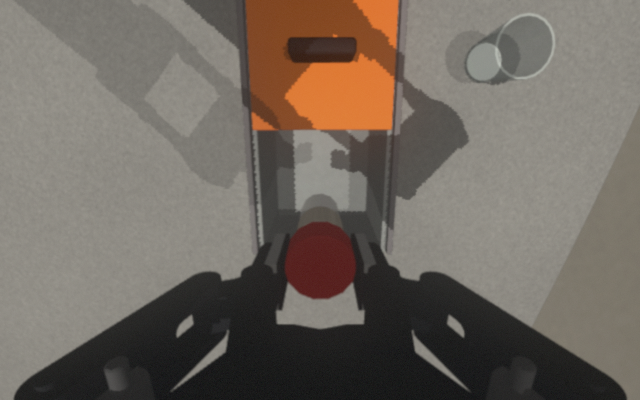

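View pics/c9.png

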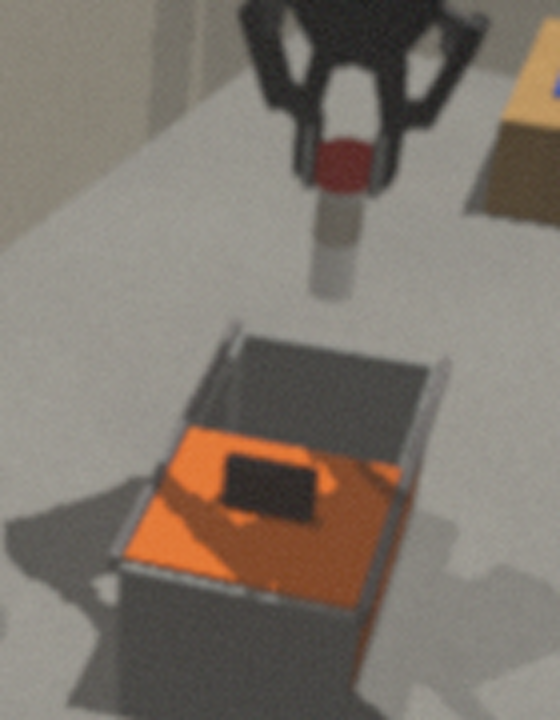

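The container is centred over the open mouth, between the rails at x≈258 and 387, with the cap at x=320. I'll lower it in steps while watching the force.

Call:
{"fn": "apply_moves", "kwargs": {
  "series": [
    [[0, 0, 40, -2, 0, 0, 0], [0, 0, 80, -2, 0, 0, 0], [0, 0, 115, -2, 0, 0, 0], [0, 0, 135, -2, 0, 0, 0], [0, 0, 145, -2, 0, 0, 0], [0, 0, 150, -2, 0, 0, 0], [0, 0, 150, -2, 0, 0, 0]]
  ]
}}

```text
time_s: 11.45
tool_pos: [0.5807, -0.277, 0.119]
eef_rot: [-1.568, 0.002, 0.237]
wrist_force: [0.5, 0.6, -0.2]
grip_width: 0.033
```

Call:
{"fn": "apply_moves", "kwargs": {
  "series": [
    [[0, 0, 15, 0, 0, 0, 0], [0, 0, 28, 0, 0, 0, 0], [0, 0, 36, 0, 0, 0, 0], [0, 0, 40, 0, 0, 0, 0], [0, 0, 40, 0, 0, 0, 0], [0, 0, 40, 0, 0, 0, 0]]
  ]
}}

```text
time_s: 12.05
tool_pos: [0.5807, -0.2771, 0.0792]
eef_rot: [-1.568, 0.002, 0.237]
wrist_force: [-0.3, -0.1, -1.3]
grip_width: 0.0328
```

```bash
python3 -c "
from h import *
go(.5797,-.2773,.076,13.6)
snap('side','s6');crop('s6',290,20,430,200,4,'c10')"
```

```text
shift [-1.   3.2 -0. ] turn [-0.14  0.   -0.12] | at [ 0.5807 -0.2771  0.0792] yaw 13.6 t 12.05 F [-0.3 -0.1 -1.3] w 0.0328 j [-0.5   0.23  1.34  0.    1.57 -0.74]
```

View pics/c10.png

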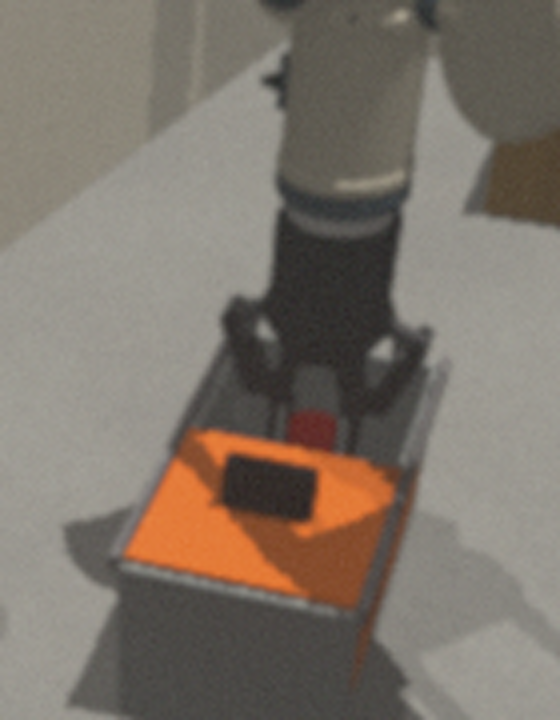

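The cap is inside, below the rim, with no contact force. I'll go 4 mm lower, open just enough and rise.

Call:
{"fn": "apply_moves", "kwargs": {
  "series": [
    [[0, 0, 5, 0, 0, 0, 0], [0, 0, 5, 0, 0, 0, 0], [0, 0, 5, 0, 0, 0, 0], [46, 0, 5, 0, 0, 0, 0], [52, 0, 5, 0, 0, 0, 0], [52, 0, 5, 0, 0, 0, 0], [52, 0, 5, 0, 0, 0, 0], [52, 0, 5, 0, 0, 0, 0]]
  ]
}}

```text
time_s: 12.9
tool_pos: [0.5809, -0.2771, 0.0746]
eef_rot: [-1.569, 0.002, 0.237]
wrist_force: [-0.8, -0.5, 0.2]
grip_width: 0.0444
```

Call:
{"fn": "apply_moves", "kwargs": {
  "series": [
    [[52, 0, -10, 0, 0, 0, 0], [52, 0, -25, 0, 0, 0, 0], [52, 0, -50, 0, 0, 0, 0], [52, 0, -90, 0, 0, 0, 0], [52, 0, -130, 0, 0, 0, 0], [52, 0, -155, 0, 0, 0, 0], [52, 0, -155, 0, 0, 0, 0], [52, 0, -155, 0, 0, 0, 0]]
  ]
}}

```text
time_s: 13.7
tool_pos: [0.5815, -0.2776, 0.2316]
eef_rot: [-1.571, -0.001, 0.237]
wrist_force: [0.1, -0.1, -0.1]
grip_width: 0.0444
```

```bash
python3 -c "
from h import *
go(.5499,-.1513,.22,103.6)
snap('side','s7');crop('s7',290,20,430,200,4,'c11');snap('wrist','w7')"
```

```text
shift [ -1.   11.6 130.2] turn [ 4.000e-02 -8.999e+01  3.000e-02] | at [ 0.5815 -0.2776  0.2316] yaw 13.6 t 13.7 F [ 0.1 -0.1 -0.1] w 0.0444 j [-0.5   0.21  1.1   0.    1.83 -0.74]
```

View pics/c11.png

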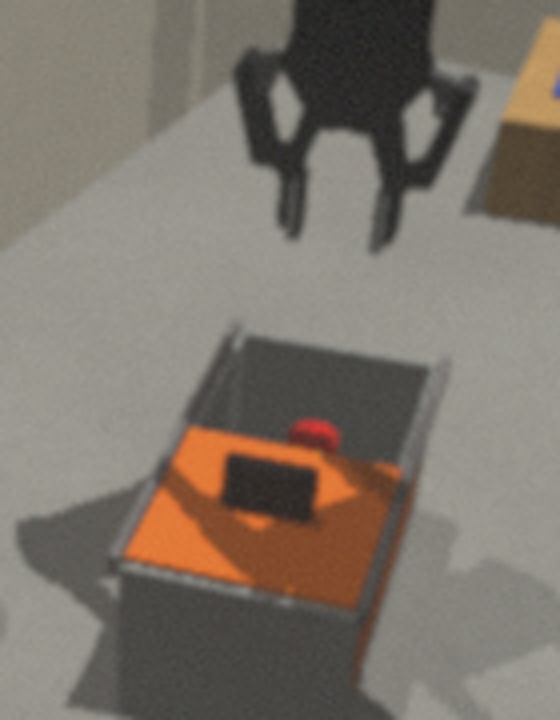

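View pics/w7.png

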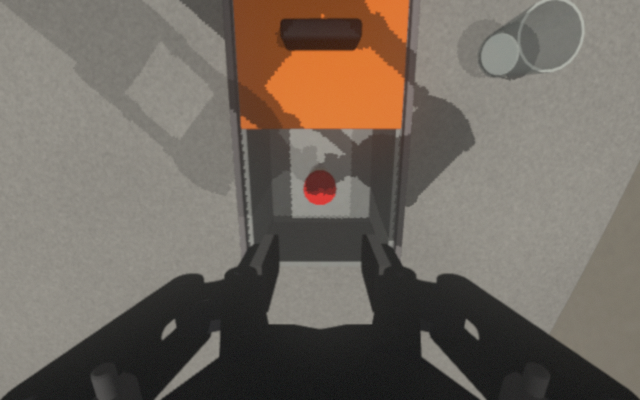

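The container is standing inside, with its cap at (320,187) in the wrist view. Next, back to the handle.

Call:
{"fn": "apply_moves", "kwargs": {
  "series": [
    [[70, -1, 11, 130, 0, -90, 0], [70, -1, 11, 130, 0, -90, 0], [70, -1, 11, 130, 0, -90, 0], [70, -1, 11, 130, 0, -90, 0], [70, -1, 11, 130, 0, -90, 0], [70, -1, 11, 130, 0, -90, 0], [70, -1, 11, 130, 0, -90, 0], [70, -1, 11, 130, 0, -90, 0], [70, -1, 11, 130, 0, -90, 0], [70, -1, 11, 130, 0, -90, 0], [70, -1, 11, 130, 0, -90, 0], [70, -1, 11, 130, 0, -90, 0]]
  ]
}}

```text
time_s: 15.0
tool_pos: [0.5486, -0.1509, 0.216]
eef_rot: [-1.565, -0.005, 1.809]
wrist_force: [0.0, 0.4, -0.3]
grip_width: 0.0599
```

```bash
python3 -c "
from h import *
go(.5499,-.1513,.1335,103.6)
snap('wrist','w8')"
```

```text
shift [-1.1 82.5 -1.6] turn [-0.32  0.03  0.28] | at [ 0.5486 -0.1509  0.216 ] yaw 103.6 t 15.0 F [ 0.   0.4 -0.3] w 0.0599 j [-0.33  0.01  1.34  0.    1.8  -2.14]
```

View pics/w8.png

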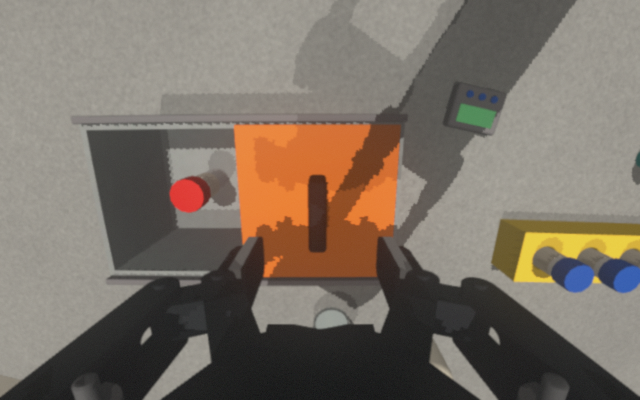

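The rib at (317,175–252) is centred between the fingers, the container stands in the mouth, and the lid is fully open. I'll descend and grip.

Call:
{"fn": "apply_moves", "kwargs": {
  "series": [
    [[70, -1, 40, -1, 0, 0, 0], [70, -1, 65, -1, 0, 0, 0], [70, -1, 78, -1, 0, 0, 0], [70, -1, 82, -1, 0, 0, 0], [70, -1, 82, -1, 0, 0, 0], [0, -1, 82, -1, 0, 0, 0], [0, -1, 82, -1, 0, 0, 0], [0, -1, 82, -1, 0, 0, 0], [0, -1, 82, -1, 0, 0, 0], [0, -1, 82, -1, 0, 0, 0]]
  ],
  "force": 40
}}

```text
time_s: 16.05
tool_pos: [0.55, -0.1519, 0.1357]
eef_rot: [-1.567, -0.003, 1.806]
wrist_force: [0.4, -1.7, 4.6]
grip_width: 0.0135
```

Call:
{"fn": "apply_moves", "kwargs": {
  "series": [
    [[0, -15, 0, 0, 0, 0, 0], [0, -30, 0, 0, 0, 0, 0], [0, -45, 0, 0, 0, 0, 0], [0, -60, 0, 0, 0, 0, 0], [0, -75, 0, 0, 0, 0, 0], [0, -90, 0, 0, 0, 0, 0], [0, -105, 0, 0, 0, 0, 0], [0, -116, 0, 0, 0, 0, 0], [0, -122, 0, 0, 0, 0, 0], [0, -124, 0, 0, 0, 0, 0], [0, -124, 0, 0, 0, 0, 0]]
  ]
}}

```text
time_s: 17.15
tool_pos: [0.5797, -0.2739, 0.1357]
eef_rot: [-1.569, -0.001, 1.806]
wrist_force: [4.3, -0.9, 3.9]
grip_width: 0.0132
```

Call:
{"fn": "apply_moves", "kwargs": {
  "series": [
    [[0, -4, 0, 0, 0, 0, 0], [0, -7, 0, 0, 0, 0, 0], [0, -9, 0, 0, 0, 0, 0], [0, -9, 0, 0, 0, 0, 0]]
  ]
}}

```text
time_s: 17.55
tool_pos: [0.5807, -0.2783, 0.1357]
eef_rot: [-1.567, -0.01, 1.809]
wrist_force: [-7.1, 17.7, 8.7]
grip_width: 0.0131
```

130 mm of travel, and the force rises to 19 N at the stop. I'll release and rise.

Call:
{"fn": "apply_moves", "kwargs": {
  "series": [
    [[0, 0, 0, 0, 0, 0, 0], [60, 0, 0, 0, 0, 0, 0], [60, 0, 0, 0, 0, 0, 0], [60, 0, 0, 0, 0, 0, 0], [60, 0, 0, 0, 0, 0, 0], [60, 0, -40, 0, 0, 0, 0], [60, 0, -90, 0, 0, 0, 0], [60, 0, -110, 0, 0, 0, 0], [60, 0, -110, 0, 0, 0, 0], [60, 0, -110, 0, 0, 0, 0]]
  ]
}}

```text
time_s: 18.55
tool_pos: [0.5815, -0.2796, 0.2455]
eef_rot: [-1.567, -0.01, 1.808]
wrist_force: [-0.4, 0.5, -0.9]
grip_width: 0.051
```

```bash
python3 -c "
from h import *
snap('side','s9');snap('wrist','w9');go(.45,0,.3,103.6)"
```

```text
shift [302.9 -52.6  61.9] turn [-0.4   0.02  0.72] | at [ 0.581  -0.2792  0.2432] yaw 103.6 t 18.65 F [-0.5 -0.7 -0.9] w 0.0513 j [-0.5   0.23  1.06  0.    1.87 -2.31]
```

View pics/w9.png

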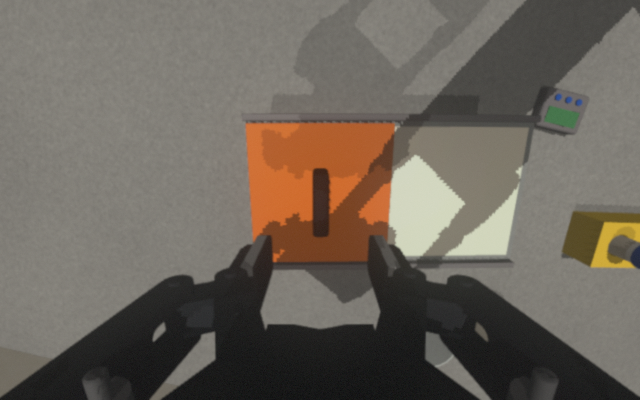

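View pics/s9.png

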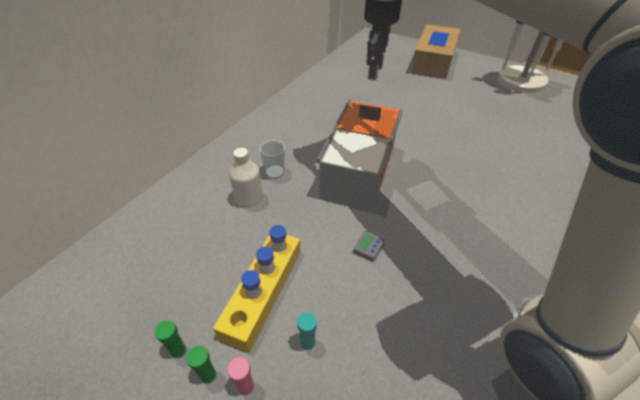

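The lid covers the mouth up to the end at x≈247, with no gap. The rack, with its three blue caps, and the bystanders are unchanged, and the gripper is clear.

```bash
python3 -c "
from rig import robot
print(robot.hand_in())"
```

```text
the job is handed in; nothing more can be done
None
```

I finished the job and handed it in at about 18.7 s of robot time.

- **Lid open:** I slid the lid to its open stop. It moved about 107 mm because it started roughly 23 mm ajar.
- **Container:** I lifted the red-capped container from the rack's +y end hole and lowered it to about 5 mm above the box floor by my estimate before letting go. It stood upright in the box when I looked.
- **Lid shut:** I slid the lid back 130 mm to its shut stop.

The last side and wrist pictures show no gap at the mouth end of the lid. The three blue-capped containers are still standing in the rack, and the bottle, beaker and timer look unmoved. The gripper was clear of everything.

The highest wrist force reported was about 21 N, when the lid met its shut stop. No check failed or disagreed. The lid positions come from my own measurements, as no sensor reports them.

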